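# Hang the shade guide on the lamp stand's latching peg

## Robot

A 7-joint arm with a two-finger parallel gripper is mounted at the origin on the work surface. World frame = base frame: x ahead of the robot, y to its left, z up, the work surface at z = 0. Lengths are in m, angles in rad, forces in N, time in s.
With the tool pointing down it reaches from about 0.425 to 0.925 m from the base axis. Payload 6.8 kg.
Tool frame: the origin (TCP) lies midway between the tips of the shut fingers; the grasp point (between the pads) lies 19 mm behind it; z points along the fingers, y is the line along which they close (so a half turn about z gives the same grasp; the last joint's range is limited). The gripper opens to 85 mm and grips with 20 to 120 N. Pads are 22 mm wide; open, the fingers measure 114 mm over their backs; the gripper's body (76 mm by 85 mm) begins 54 mm behind the grasp point. The pads swing forward as they close: fully open they stand 13 mm farther back than shut.
Start: joints at [-1.398, 0.477, 0.022, 1.555, -0.011, 1.109, -0.083], TCP at [0.187, 0.649, 0.231] pointing down, gripper open.
Joint ranges: [-2.96, 2.96], [-0.34, 2.1], [-1.41, 1.46], [0.24, 2.44], [-1.37, 4.51], [0.17, 1.92], [-2.96, 2.96]. Speed limits (rad/s): [2.39, 2.39, 3.14, 3.14, 3.14, 3.14, 3.14].

## Interface

Orientations are given as a rotation vector (axis times angle).
In Python, from bench import r gives the robot as it stands. The module is installed in compiled form; this text tells all that it offers.
- The arm moves only by the tool apply_moves, never from a script. Its argument "rows" is a list of rows, each a list of 6 numbers: the shift along the tool's x, y, z scaled (see below), then the turn, a rotation vector about the tool's x, y, z scaled (see below). A call has 1 to 5 rows; each row is the pose to reach, as a shift and turn from the pose commanded when the call began, along the tool's axes at that moment; what a row does not reach only later rows make up. The controller multiplies each number of a shift by 0.25 m and each number of a turn by 90 degrees. A row lasts 1/8 s, in which the tool goes at most 62.5 mm and 10.7 degrees, less where a joint would pass 70% of its speed; a pose out of reach is approached as far as the arm can. A call with a number of a shift or a turn outside -1 to 1 is refused whole. A call with a gripper value outside its range is refused whole. "claw" is the opening, from 0 (shut) to 1 (fully open), set as the call begins (left out, the last holds). The fingers move at their own pace and stop on an object; "newtons" is the grip in N (left out, the last holds). Time passes only in rows, so rows that repeat a pose let the fingers close. It gives the time, the measured TCP pose, the force, the opening and the grip force at its end, in the units of the state.
- r.get_obs(): the state, without advancing time (a new reading comes with each control period).
- r.grab_frame(name): name is "scene" or "top" or "wrist"; returns a dict with "pixels" (420x560x3 uint8, red, green, blue), "intrinsics" (3x3 intrinsics, pixels), "eye" and "attitude" of the camera in the world. Camera axes: x right, y up, looking along -z (the intrinsics and any distortion apply to the point x, -y, -z); pixel columns grow to the right and rows downward; lengths in m; the calibration is good to about 2 mm. A picture is of the moment at which its call begins. There is no depth.
- r.hand_in(): hands the job in; it is judged then, once.
Trained networks look in a picture, given as the dict that the camera call returned (one of the last four; its "shot" number tells which), for a name from the list of things; names that differ only in an ending like _2 or _b are one class to them, and where a whole thing is asked for, a point or a joint stands for the part that bears it (a point fixed in the world has none). Each returns a list of dicts, best first, with "conf" (0 to 1); they miss things now and then, are a little off and sometimes report something else, mostly with a low value. They report only what shows in the picture. A call takes as long as a camera call.
- r.search_frame(picture, thing): "rect" ([left, top, width, height] in pixels, round what is visible of it).
- r.outline_of(picture, thing): "pixels" (420x560 bool, what is visible of it) and "rect" ([left, top, width, height] in pixels, round what is visible of it).
- r.landmark_of(picture, thing): "point" ([column, row] in pixels: a listed point, or the origin of a listed thing).
The state is a dict: "clock": time; "joints": joint angles; "qvel": joint speeds; "tau": joint torques, N m; "tcp_pos": TCP position; "orientation": TCP orientation; "contact_force": force on the tool from outside, world axes, zero at the start; "moment": the same for the moment, N m; "grip_width": finger opening in m; "gripper_force": force on a finger pad.
Only numpy, scipy, OpenCV 4.12 (cv2) and the standard library are available. Lean on these libraries where they do the work, as an engineer would, in place of code of your own. Each camera call takes 0.05 s, during which the arm holds its last target. There are 200 camera calls.

## Task

Put the tooth shade guide that has an eye away on the peg of the matching-lamp stand: lift it out of its slot, push its eye onto the peg so that it lifts the gravity flap and the flap drops shut behind it, then draw the guide back towards the peg's tip until it bears on the closed flap, to check that it is caught. Leave it hanging still on the peg with the flap closed; do not bang the stand, and leave the other things where they are.

Things in the scene. Friction and masses are not known exactly. Their poses are not given: they have to be found in the camera images.
- guide: the shade guide to hang, starting upright in one of the holder's two slots (varies), 18 mm deep: a grey plastic plate 70 wide (its y) x 8 thick (x) x 75 high (z), small ivory teeth on its -x face standing out 6 mm at heights 30 to 60; above it a round eye, and above that an upright finger tab; 155 high in all, about 90 g. Origin: centre of its lower edge; z up.
- eye (a point): centre of the guide's eye, 92 mm above the guide's origin. The hole is round, 34 mm across, its axis along the guide's x; made of 8 mm round bar, and closed at the bottom by the plate's top edge (17 mm below this point).
- grip (a point): where to pinch the finger tab, 141 mm above the guide's origin. The tab is 16 mm wide (along the guide's y) and 8 mm thick, from the eye (117 mm) up to 155 mm above the origin.
- holder: white block on the bench, 70 (x) x 200 (y) x 76 high, origin under its centre; two slots along y, 11 mm wide, 76 mm long, centred 46 mm to +y and to -y of the origin; slot floor 58 mm above the bench. Fixed.
- stand: lamp stand, fixed. Origin: on the bench under the hanging place. The peg runs along the stand's x, its tip towards -x (towards the robot). A white foot plate 10 mm high (x 10 to 110, y -100 to 100), two posts 16 mm thick at x = 62, y = -84 and 84, a crossbar between them at the peg's height (face at x = 53) and a lamp hood above.
- hood_edge (a point): middle of the lower front edge of the white lamp hood, 305 mm above the bench, 30 mm beyond the hanging place (x = 30 of the stand; the hood reaches to x = 96 and 100 mm to either side, 26 thick). It leaves no room for an upright gripper over the hanging place: lean the tool 25 to 45 degrees, the fingers pointing down and towards the stand's +x.
- peg_tip (a point): the peg's free end, on its axis, 190 mm above the bench, at x = -51 mm of the stand. The peg is a level steel rod 10 mm in diameter.
- peg_mid (a point): the hanging place: point on the peg's axis straight above the stand's origin, 51 mm from the tip. A guide hanging at rest has the centre of its eye 12 mm below the peg's axis.
- flap (a joint): gravity flap's angle (rad): 0 = shut, hanging straight down on its stop; it swings only with its lower end going to +x of the stand and up, to 1.45. Steel tongue 11 wide, 3 thick, 15 g, turning freely on a pivot 8 mm below the peg's axis, 15 mm in from the tip, and reaching 30 mm below it. An eye pushed inwards lifts it; with the eye's centre 40 mm past the pivot it drops shut behind the eye.
- flap_tip (a point): lower end of the flap.
- guide_plain: another shade guide, a plain plate 70 x 8 x 74 without eye or tab, in the other slot; leave it. Origin: centre of its lower edge.
- dropper: dropper bottle, 32 mm across, 78 high, origin under its centre; leave it
- jar_a: powder jar, 42 mm across, 42 high, origin under its centre; leave it
- jar_b: smaller powder jar, 38 mm across, 38 high, origin under its centre; leave it
- cup: white plastic cup, 68 mm across, 80 high, origin under its centre; leave it
- brush: brush lying on the bench, 170 mm long along its x; leave it
- model: plaster dental cast, 55 x 65 x 33 high, origin under its centre; leave it

How it is judged:
On the way, in this order (a step that is already met when the one before it is completed fails the run):
1. the guide with the eye is lifted clear of its slot (z of guide in the frame of holder above 0.09 m), for 0.1 s.
2. the eye is on the peg and the flap is swung up (more than 0.5 rad) (value of joint flap above 0.5 rad and x of eye in the frame of stand between -0.034 and 0.045 m and y of eye in the frame of stand between -0.014 and 0.014 m and z of eye in the frame of stand between 0.173 and 0.207 m), for 0.05 s.
3. the guide is drawn back onto the shut flap (within 0.15 rad) and presses on it with over 0.4 N (x of eye in the frame of stand between -0.034 and 0.045 m and y of eye in the frame of stand between -0.012 and 0.012 m and value of joint flap below 0.15 rad and contact force between guide and flap above 0.4 N), for 0.1 s.
At the end, for the whole second after the job is handed in: the guide hangs at rest by its eye, inward of the flap (eye centre 34 mm tipward to 45 mm beyond the hanging place, within 12 mm sideways, 4 to 20 mm below the peg axis), within 0.25 rad of upright, under 30 mm/s and 0.4 rad/s; flap within 0.15 rad of shut (x of eye in the frame of stand between -0.034 and 0.045 m and y of eye in the frame of stand between -0.012 and 0.012 m and z of eye in the frame of stand between 0.17 and 0.186 m and value of joint flap below 0.15 rad and angle between guide's own z axis and vertical below 0.25 rad and linear speed of guide below 0.03 m/s and angular speed of guide below 0.4 rad/s); the robot touches nothing.
It fails at once if another thing is moved by more than 30 mm (distance of any of guide_plain, dropper, jar_a, jar_b, cup, brush, model from where it was at the start of the episode above 0.03 m).
It fails at once if another thing is tipped over (angle between any of guide_plain, dropper, jar_a, jar_b, cup, model's own z axis and vertical above 0.6 rad).
It fails at once if the stand is banged: the robot presses on it with more than 20 N (contact force between any of the arm, the fingers and stand above 20 N).
It also fails if it takes over 58 s, if anything falls off the work surface, if the arm or the gripper's body presses on something with over 40 N, if the wrist force passes 120 N, or if a joint passes its speed limit or range.

## Working session

There is one attempt and no reset: what is moved stays moved. The work goes in short steps, Python scripts to look and compute and a tool call to move; the robot and the scene stay as the last step left them, time stands still between calls to the robot, and variables do not carry over. Pictures are saved under pics/ and viewed, at most 10 in all, crops included, and the job is handed in when it is done.

Besides the shell and the picture viewer there is one more tool, called after "Call:" as name(argument=value, ...), one argument or row to a line, values as JSON. apply_moves: Moves the arm, as the interface text tells. Its arguments: {"type":"object","properties":{"rows":{"type":"array","items":{"type":"array","items":{"type":"number"}}},"claw":{"type":"number"},"newtons":{"type":"number"}},"required":["rows"]}

```bash
mkdir -p pics
cat > h.py <<'E'
import numpy as np, cv2
from scipy.spatial.transform import Rotation as R
from bench import r
def att(p):
    a=np.array(p["attitude"],float)
    if a.shape==(3,3): return a
    return R.from_rotvec(a).as_matrix() if a.size==3 else R.from_quat(a).as_matrix()
def ray(p,px):
    K=np.array(p["intrinsics"]);d=np.linalg.inv(K)@[px[0],px[1],1]
    d=att(p)@[d[0],-d[1],-d[2]]
    return np.array(p["eye"]),d/np.linalg.norm(d)
def onz(p,px,z):
    e,d=ray(p,px);return e+d*(z-e[2])/d[2]
def tri(rs):
    A=0;b=0
    for e,d in rs:
        M=np.eye(3)-np.outer(d,d);A=A+M;b=b+M@e
    x=np.linalg.solve(A,b)
    return x,[float(np.linalg.norm((np.eye(3)-np.outer(d,d))@(x-e))) for e,d in rs]
def proj(p,X):
    c=att(p).T@(np.array(X)-p["eye"]);K=np.array(p["intrinsics"])
    q=K@[c[0],-c[1],-c[2]];return q[:2]/q[2]
def save(p,n): cv2.imwrite(f"pics/{n}.png",p["pixels"][:,:,::-1])
E
python3 - <<'E'
from h import *
print(r.get_obs())
P={n:r.grab_frame(n) for n in("scene","top")}
for n,p in P.items():
    save(p,n);print(n,p["eye"],p["attitude"],p["intrinsics"],p.keys())
    for t in "eye grip guide holder stand hood_edge peg_tip peg_mid flap_tip guide_plain dropper jar_a jar_b cup brush model".split():
        for l in r.landmark_of(p,t)[:2]: print(n,t,np.round(l["point"],1),round(l["conf"],2))
E
```

```text
{'clock': 0.0, 'joints': array([-1.39810597,  0.47782275,  0.02233123,  1.55648207, -0.01148041,
        1.10930173, -0.08311856]), 'qvel': array([-2.01334136e-03, -4.78513038e-05, -4.78338929e-04,  1.02476106e-04,
        9.16913031e-04,  7.06950169e-04, -1.22261179e-03]), 'tau': array([-8.35393839e-04, -5.96449256e+01,  1.60739467e+00, -2.81203526e+01,
        1.24043811e-02,  9.42724786e-03,  9.69626683e-06]), 'tcp_pos': array([0.18689995, 0.64797298, 0.23029745]), 'orientation': array([-4.39571849e-01, -3.11057632e+00,  2.95702295e-03]), 'contact_force': array([-0.09972981, -0.03531554, -0.2332193 ]), 'moment': array([0.02807962, 0.03346558, 0.0026979 ]), 'gripper_force': 0.0, 'grip_width': 0.08552771388506278}
scene [ 1.13237817 -0.27614174  0.86308781] [0.68889685 0.41699273 1.06807908] [[400.78378782   0.         278.64468635]
 [  0.         400.78378782 216.76030645]
 [  0.           0.           1.        ]] dict_keys(['pixels', 'intrinsics', 'eye', 'attitude', 'shot'])
scene eye [188.6 269.6] 0.86
scene grip [184.5 251.4] 0.78
scene grip [195.8 288.6] 0.24
scene guide [195.
[... 902 characters left out ...]
'attitude', 'shot'])
top eye [371.3 211.4] 0.69
top grip [372.4 207.5] 0.72
top grip [210.2 221.7] 0.18
top guide [365.2 213.3] 0.83
top guide [281.3 237.7] 0.71
top holder [345.6 212.9] 0.65
top holder [330.7 204. ] 0.33
top stand [214.3 209.7] 0.67
top hood_edge [186.2 177.1] 0.8
top peg_tip [208.3 223.9] 0.87
top peg_tip [329.9 202.8] 0.41
top peg_mid [204.2 201.2] 0.58
top guide_plain [331.  202.9] 0.57
top dropper [151.5 289.8] 0.68
top dropper [278.5 240.6] 0.53
top jar_a [281.  183.2] 0.71
top jar_a [263.8 273.9] 0.67
top jar_b [281.  183.2] 0.71
top jar_b [263.8 273.9] 0.67
top cup [279.4 145.1] 0.56
top cup [203.4 200.8] 0.15
top brush [413.3 288.2] 0.93
top model [152.6 289.5] 0.56
```

```bash
python3 - <<'E'
import cv2,numpy as np
a=cv2.imread("pics/scene.png");b=cv2.imread("pics/top.png")
cv2.imwrite("pics/both.png",np.hstack([a[120:380,80:440],b[100:360,120:480]]))
E
python3 - <<'E'
from h import *
S=r.grab_frame("scene");T=r.grab_frame("top")
X={}
for t in "eye grip guide holder stand hood_edge peg_tip peg_mid".split():
    a=r.landmark_of(S,t);b=r.landmark_of(T,t)
    x,e=tri([ray(S,a[0]["point"]),ray(T,b[0]["point"])]);X[t]=x
    print(t,x.round(4),np.round(e,4))
E
```

```text
eye [ 0.5631 -0.2177  0.1343] [0.0039 0.0039]
grip [ 0.5711 -0.2122  0.1942] [0.0037 0.0037]
guide [ 0.5717 -0.215   0.0497] [0.0034 0.0034]
holder [ 0.5811 -0.173  -0.0032] [0.0016 0.0016]
stand [ 0.5889  0.1875 -0.0039] [0.0036 0.0036]
hood_edge [0.6188 0.1972 0.31  ] [0.0002 0.0002]
peg_tip [0.5441 0.1741 0.1894] [0.0024 0.0024]
peg_mid [0.5953 0.1903 0.1882] [0.0012 0.0012]
```

View pics/both.png

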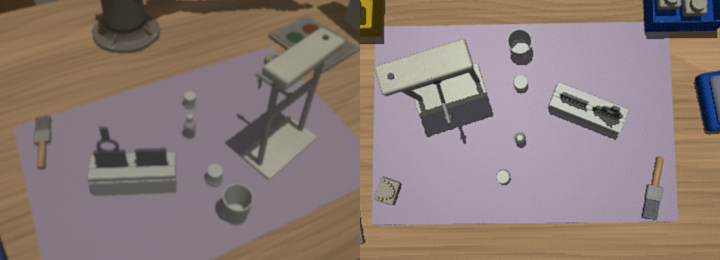

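Run:
```python
from h import *
S=r.grab_frame("scene");T=r.grab_frame("top")
for t,z in dict(eye=.15,grip=.199,guide=.058,guide_plain=.058,holder=0,stand=0,hood_edge=.305,peg_tip=.19,peg_mid=.19,flap_tip=.152,dropper=0).items():
    for n,p in(("S",S),("T",T)):
        for a in r.landmark_of(p,t)[:2]: print(t,n,round(a["conf"],2),onz(p,a["point"],z).round(4))
o=r.get_obs();print(R.from_rotvec(o["orientation"]).as_matrix().round(3))
# outline axis of holder in top
m=r.outline_of(T,"holder")[0]["pixels"].astype(np.uint8)
c=max(cv2.findContours(m,0,2)[0],key=cv2.contourArea);b=cv2.boxPoints(cv2.minAreaRect(c))
print([onz(T,q,.076).round(3) for q in b])
```

```text
eye S 0.81 [ 0.5783 -0.2211  0.15  ]
eye T 0.72 [ 0.5691 -0.2212  0.15  ]
grip S 0.69 [ 0.5716 -0.2176  0.199 ]
grip T 0.69 [ 0.5706 -0.2138  0.199 ]
guide S 0.59 [ 0.5759 -0.2176  0.058 ]
guide S 0.59 [0.4296 0.2682 0.058 ]
guide T 0.81 [ 0.5715 -0.2186  0.058 ]
guide_plain S 0.76 [ 0.6006 -0.1339  0.058 ]
guide_plain T 0.6 [ 0.6065 -0.1265  0.058 ]
holder S 0.68 [ 0.5766 -0.173   0.    ]
holder T 0.71 [ 0.5794 -0.1765  0.    ]
holder T 0.34 [0.3772 0.366  0.    ]
stand S 0.73 [0.5847 0.1992 0.    ]
stand T 0.59 [0.5956 0.1877 0.    ]
hood_edge S 0.9 [0.6169 0.2058 0.305 ]
hood_edge S 0.69 [0.6408 0.1507 0.305 ]
hood_edge T 0.82 [0.6273 0.1944 0.305 ]
hood_edge T 0.55 [ 0.5536 -0.1883  0.305 ]
peg_tip S 0.97 [0.547  0.1802 0.19  ]
peg_tip T 0.75 [0.5384 0.1726 0.19  ]
peg_tip T 0.54 [ 0.5705 -0.2172  0.19  ]
peg_mid S 0.76 [0.6023 0.1917 0.19  ]
peg_mid S 0.39 [ 0.6627 -0.2272  0.19  ]
peg_mid T 0.64 [0.5942 0.1877 0.19  ]
flap_tip S 0.39 [0.5574 0.1803 0.152 ]
flap_tip T 0.5 [0.5974 0.1994 0.152 ]
dropper S 0.63 [0.5084 0.0072 0.    ]
dropper T 0.68 [ 0.584  -0.2482  0.    ]
[[-0.961  0.277 -0.   ]
 [ 0.277  0.961 -0.   ]
 [ 0.    -0.    -1.   ]]
[array([ 0.587, -0.063,  0.076]), array([ 0.659, -0.093,  0.076]), array([ 0.58 , -0.28 ,  0.076]), array([ 0.509, -0.249,  0.076])]
```

Call:
apply_moves(
  rows=[
    [-0.77,-0.6,-0.36,0,0,0],
    [-0.77,-0.6,-0.36,0,0,0],
    [-0.77,-0.6,-0.36,0,0,0],
    [-0.77,-0.6,-0.36,0,0,0],
    [-0.77,-0.6,-0.36,0,0,0],
  ],
  claw=1,
)

```text
clock: 4.47
tcp_pos: [0.3346, 0.4477, 0.3236]
orientation: [0.451, 3.106, 0.004]
contact_force: [-0.8, 1.4, 0.4]
grip_width: 0.0854
gripper_force: 0.0
```

Call:
apply_moves(
  rows=[
    [-0.6,-0.78,-0.04,0,0,0],
    [-0.6,-0.78,-0.04,0,0,0],
    [-0.6,-0.78,-0.04,0,0,0],
    [-0.6,-0.78,-0.04,0,0,0],
    [-0.6,-0.78,-0.04,0,0,0],
  ],
)

```text
clock: 5.1
tcp_pos: [0.4221, 0.2184, 0.3316]
orientation: [0.451, 3.108, 0.0]
contact_force: [-0.3, 1.3, 0.8]
grip_width: 0.0851
gripper_force: 0.0
```

Call:
apply_moves(
  rows=[
    [-0.55,-0.76,0,0,0,0],
    [-0.55,-0.76,0,0,0,0],
    [-0.55,-0.76,0,0,0,0],
    [-0.55,-0.76,0,0,0,0],
    [-0.55,-0.76,0,0,0,0],
  ],
)

```text
clock: 5.72
tcp_pos: [0.5008, -0.0007, 0.3312]
orientation: [0.447, 3.109, -0.002]
contact_force: [-0.8, -0.4, 0.3]
grip_width: 0.085
gripper_force: 0.0
```

```bash
cat >> h.py <<'E'
def tool(yaw,lean):  # tool y = heading's left, z down + forward
    h=np.array([np.cos(yaw),np.sin(yaw),0]);z=np.sin(lean)*h-np.cos(lean)*np.array([0,0,1])
    y=np.array([-h[1],h[0],0]);return np.array([np.cross(y,z),y,z]).T
def plan(p,Rt):
    o=r.get_obs();R0=R.from_rotvec(o["orientation"]).as_matrix()
    s=R0.T@(np.array(p)-o["tcp_pos"]);w=R.from_matrix(R0.T@Rt).as_rotvec()
    print("t",o["clock"],"tcp",o["tcp_pos"].round(4),"j",o["joints"].round(2),"F",o["contact_force"].round(1))
    print("row",(s/.25).round(3),(w/(np.pi/2)).round(3))
E
python3 - <<'E'
from h import *
Rt=tool(np.radians(-22),np.radians(35));g=np.array([.571,-.216,.199])
plan(g-.101*Rt[:,2],Rt)
E
```

```text
t 5.725 tcp [ 0.5008 -0.0007  0.3312] j [-0.59  0.09  0.5   1.86 -0.05  1.2   1.22] F [-0.8 -0.4  0.3]
row [-0.281 -0.724  0.199] [ 0.019 -0.388  0.061]
```

Call:
apply_moves(
  rows=[
    [-0.06,-0.15,0.0,0.004,-0.08,0.012],
    [-0.12,-0.3,0.04,0.008,-0.16,0.024],
    [-0.18,-0.45,0.1,0.012,-0.24,0.036],
    [-0.24,-0.6,0.15,0.016,-0.32,0.05],
    [-0.28,-0.72,0.2,0.02,-0.39,0.06],
  ],
)

```text
clock: 6.35
tcp_pos: [0.5181, -0.1891, 0.2813]
orientation: [0.473, 2.487, -0.149]
contact_force: [0.8, -0.9, -0.1]
grip_width: 0.085
gripper_force: 0.0
```

Run:
```python
from h import *
W=r.grab_frame("wrist");save(W,"w1")
Rt=tool(np.radians(-22),np.radians(35));g=np.array([.571,-.216,.199])
print(W["eye"],[proj(W,x).round() for x in (g,[.571,-.216,.15])])
for t,z in dict(eye=.15,grip=.199,guide=.058,guide_plain=.058).items():
    for a in r.landmark_of(W,t)[:2]: print(t,round(a["conf"],2),np.round(a["point"]),onz(W,a["point"],z).round(4))
plan(g+.019*Rt[:,2],Rt)
```

```text
[ 0.37798188 -0.13430031  0.34853178] [array([274., 208.]), array([275., 166.])]
eye 0.91 [272. 165.] [ 0.5678 -0.2177  0.15  ]
grip 0.67 [271. 209.] [ 0.5715 -0.2194  0.199 ]
guide 0.84 [276. 108.] [ 0.5721 -0.216   0.058 ]
guide_plain 0.55 [353. 110.] [ 0.608  -0.1346  0.058 ]
t 6.6 tcp [ 0.5188 -0.1888  0.2821] j [-0.42 -0.09  0.56  2.27  0.49  0.38  0.95] F [-0.2 -0.5 -0.6]
row [ 0.    -0.025  0.483] [0.003 0.002 0.005]
```

View pics/w1.png

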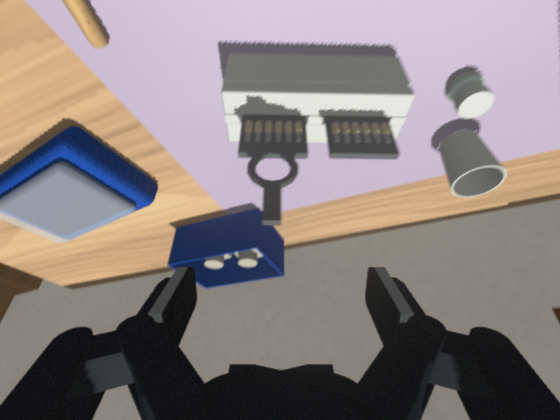

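Call:
apply_moves(
  rows=[
    [0,-0.032,0.12,0,0,0],
    [0,-0.032,0.24,0,0,0],
    [0,-0.032,0.36,0,0,0],
    [0,-0.032,0.48,0,0,0.005],
    [0,-0.032,0.483,0,0,0.005],
  ],
)

```text
clock: 7.22
tcp_pos: [0.5721, -0.2231, 0.1923]
orientation: [0.474, 2.5, -0.181]
contact_force: [-0.5, -1.3, -0.0]
grip_width: 0.0855
gripper_force: 0.0
```

Run:
```python
from h import *
W=r.grab_frame("wrist");save(W,"w2")
Rt=tool(np.radians(-22),np.radians(35));g=np.array([.571,-.218,.199])
plan(g+.019*Rt[:,2],Rt)
for t,z in dict(eye=.15,grip=.199).items():
    for a in r.landmark_of(W,t)[:1]: print(t,round(a["conf"],2),np.round(a["point"]),onz(W,a["point"],z).round(4))
```

```text
t 7.275 tcp [ 0.5717 -0.2241  0.1907] j [ 0.26  0.21 -0.06  2.21  0.84  0.18  0.61] F [ 1.   1.1 -1.6]
row [-0.01   0.022  0.042] [-0.011 -0.003  0.008]
grip 0.73 [290. 280.] [ 0.573 -0.218  0.199]
```

View pics/w2.png

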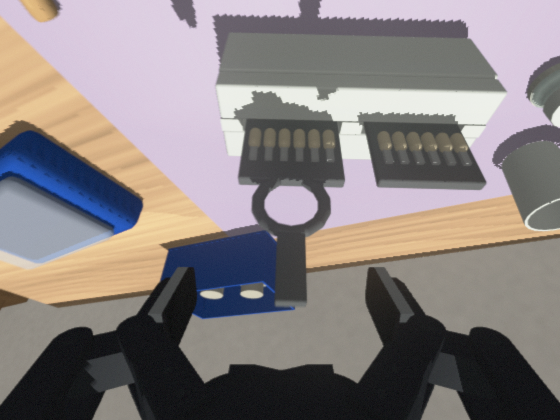

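Run:
```python
from h import *
Rt=tool(np.radians(-22.5),np.radians(28));g=np.array([.572,-.218,.199])
plan(g+.019*Rt[:,2],Rt)
```

```text
t 7.375 tcp [ 0.5697 -0.2259  0.1917] j [ 0.25  0.21 -0.04  2.22  0.81  0.18  0.64] F [-0.9 -0.5 -0.2]
row [-0.005  0.033  0.049] [-0.011  0.074  0.012]
```

Call:
apply_moves(
  rows=[
    [0,0.01,0.01,0,0.03,0],
    [0,0.02,0.02,-0.01,0.06,0.01],
    [-0.005,0.033,0.04,-0.01,0.074,0.012],
    [-0.005,0.033,0.049,-0.01,0.074,0.012],
  ],
)

```text
clock: 7.88
tcp_pos: [0.5806, -0.2202, 0.1827]
orientation: [0.517, 2.607, -0.133]
contact_force: [-0.7, -0.8, -0.1]
grip_width: 0.0852
gripper_force: 0.0
```

Run:
```python
from h import *
Rt=tool(np.radians(-22.5),np.radians(28));g=np.array([.572,-.218,.199])
plan(g+.019*Rt[:,2],Rt)
```

```text
t 7.875 tcp [ 0.5806 -0.2202  0.1827] j [ 0.44  0.27 -0.26  2.11  0.5   0.33  0.95] F [-0.7 -0.8 -0.1]
row [ 0.    -0.005  0.002] [-0.001  0.001  0.001]
```

Call:
apply_moves(
  rows=[
    [0,0,0,0,0,0],
    [0,0,0,0,0,0],
    [0,0,0,0,0,0],
    [0,0,0,0,0,0],
    [0,0,0,0,0,0],
  ],
  claw=0,
  newtons=60,
)

```text
clock: 8.5
tcp_pos: [0.5793, -0.2213, 0.1824]
orientation: [0.519, 2.607, -0.133]
contact_force: [-0.7, -0.3, 0.6]
grip_width: 0.0148
gripper_force: 58.4
```

Call:
apply_moves(
  rows=[
    [0,0,0,0,0,0],
    [0,0,0,0,0,0],
    [0,0,0,0,0,0],
  ],
)

```text
clock: 8.88
tcp_pos: [0.5794, -0.2213, 0.1823]
orientation: [0.519, 2.607, -0.133]
contact_force: [-0.5, -0.1, 1.0]
grip_width: 0.015
gripper_force: 58.4
```

Run:
```python
from h import *
o=r.get_obs();p=o["tcp_pos"];Rt=R.from_rotvec(o["orientation"]).as_matrix()
print(o["gripper_force"],o["grip_width"])
plan(p+[0,0,.11],Rt)
```

```text
58.39753031730652 0.014964037549949296
t 8.875 tcp [ 0.5794 -0.2213  0.1823] j [ 0.45  0.27 -0.26  2.11  0.5   0.33  0.95] F [-0.5 -0.1  1. ]
row [-0.207 -0.001 -0.388] [0. 0. 0.]
```

Call:
apply_moves(
  rows=[
    [-0.03,0,-0.055,0,0,0],
    [-0.065,0,-0.12,0,0,0],
    [-0.11,0,-0.21,0,0,0],
    [-0.16,0,-0.3,0,0,0],
    [-0.207,0,-0.388,0,0,0],
  ],
)

```text
clock: 9.5
tcp_pos: [0.579, -0.2209, 0.2925]
orientation: [0.519, 2.609, -0.132]
contact_force: [1.0, -0.2, -1.5]
grip_width: 0.015
gripper_force: 58.4
```

Run:
```python
from h import *
o=r.get_obs();print(o["gripper_force"],o["grip_width"],o["tcp_pos"])
S=r.grab_frame("scene");T=r.grab_frame("top");W=r.grab_frame("wrist")
cv2.imwrite("pics/l1.png",np.hstack([W["pixels"][0:400,120:480,::-1],S["pixels"][60:460,60:420,::-1]]))
for t in("eye","guide"):
    L=[(n,p,r.landmark_of(p,t)) for n,p in (("S",S),("W",W),("T",T))]
    print(t,[(n,np.round(a[0]["point"]),round(a[0]["conf"],2)) for n,p,a in L if a])
    x,e=tri([ray(p,a[0]["point"]) for n,p,a in L if a and n!="T"]);print(x.round(4),np.round(e,4))
```

```text
58.44476044178009 0.015012141492250162 [ 0.57904144 -0.22086231  0.29250649]Traceback (most recent call last):
  File "<stdin>", line 4, in <module>
    return _nx.concatenate(arrs, 1, dtype=dtype, casting=casting)
           ~~~~~~~~~~~~~~~^^^^^^^^^^^^^^^^^^^^^^^^^^^^^^^^^^^^^^^
ValueError: all the input array dimensions except for the concatenation axis must match exactly, but along dimension 0, the array at index 0 has size 400 and the array at index 1 has size 360
```

Run:
```python
from h import *
Rt=tool(np.radians(-3),np.radians(28));g=np.array([.55,-.05,.312])
plan(g+.019*Rt[:,2],Rt)
```

```text
t 9.65 tcp [ 0.5799 -0.2211  0.2931] j [ 0.58  0.13 -0.39  1.99  0.26  0.56  1.19] F [-0.6 -0.  -1.4]
row [ 0.295  0.598 -0.169] [-0.103  0.002 -0.191]
```

Call:
apply_moves(
  rows=[
    [0.06,0.12,-0.03,-0.02,0,-0.038],
    [0.12,0.24,-0.07,-0.041,0,-0.076],
    [0.18,0.36,-0.1,-0.062,0,-0.115],
    [0.24,0.48,-0.135,-0.082,0,-0.153],
    [0.295,0.6,-0.17,-0.103,0,-0.191],
  ],
)

```text
clock: 10.28
tcp_pos: [0.5576, -0.0474, 0.2939]
orientation: [0.064, 2.653, -0.016]
contact_force: [0.3, -0.2, -1.1]
grip_width: 0.0146
gripper_force: 58.5
```

Run:
```python
from h import *
Rt=tool(np.radians(17),np.radians(28));g=np.array([.455,.147,.312])
plan(g+.019*Rt[:,2],Rt)
```

```text
t 10.275 tcp [ 0.5576 -0.0474  0.2939] j [ 0.49  0.03 -0.55  2.09  0.12  0.54  1.38] F [ 0.3 -0.2 -1.1]
row [ 0.363  0.769 -0.198] [-0.103 -0.001 -0.194]
```

Call:
apply_moves(
  rows=[
    [0.08,0.15,-0.04,-0.02,0,-0.039],
    [0.15,0.31,-0.08,-0.041,0,-0.078],
    [0.22,0.46,-0.12,-0.062,0,-0.116],
    [0.29,0.62,-0.16,-0.082,0,-0.155],
    [0.363,0.769,-0.198,-0.103,0,-0.194],
  ],
)

```text
clock: 10.9
tcp_pos: [0.4641, 0.15, 0.2957]
orientation: [-0.394, 2.627, 0.097]
contact_force: [0.2, 0.5, -0.7]
grip_width: 0.015
gripper_force: 58.5
```

Run:
```python
from h import *
S=r.grab_frame("scene");W=r.grab_frame("wrist");T=r.grab_frame("top")
cv2.imwrite("pics/a1.png",np.hstack([W["pixels"][:,80:480,::-1],S["pixels"][:,160:560,::-1]]))
Rt=tool(np.radians(17),np.radians(28));plan([.455,.147,.312]+.019*Rt[:,2],Rt)
for t in "eye guide peg_tip peg_mid hood_edge".split():
    L=[(n,p,r.landmark_of(p,t)) for n,p in (("S",S),("W",W),("T",T))]
    print(t,[(n,np.round(a[0]["point"]),round(a[0]["conf"],2)) for n,p,a in L if a])
    q=[ray(p,a[0]["point"]) for n,p,a in L if a and a[0]["conf"]>.45]
    if len(q)>1:
        x,e=tri(q);print(x.round(4),np.round(e,4))
    z=dict(peg_tip=.19,peg_mid=.19,hood_edge=.305).get(t)
    if z: print([(n,onz(p,a[0]["point"],z).round(4)) for n,p,a in L if a])
```

```text
t 11.05 tcp [0.4642 0.15   0.2958] j [ 0.32 -0.13 -0.74  2.21 -0.04  0.54  1.47] F [-0.  -1.3 -1.5]
row [ 0.004 -0.001  0.001] [-0.001  0.     0.001]
eye [('S', array([310., 153.]), 0.82), ('T', array([214., 265.]), 0.48)]
[0.4432 0.1547 0.2529] [0.001 0.001]
guide [('S', array([311., 184.]), 0.92), ('W', array([282., 129.]), 0.89), ('T', array([222., 261.]), 0.4)]
[0.459  0.1537 0.1638] [0.0001 0.0001]
peg_tip [('S', array([336., 194.]), 0.67), ('W', array([276., 221.]), 0.59), ('T', array([209., 223.]), 0.95)]
[0.5435 0.1748 0.1895] [0.0014 0.0012 0.0017]
[('S', array([0.5452, 0.1729, 0.19  ])), ('W', array([0.5447, 0.1747, 0.19  ])), ('T', array([0.5423, 0.1759, 0.19  ]))]
peg_mid [('T', array([206., 203.]), 0.97)]
[('T', array([0.591 , 0.1831, 0.19  ]))]
hood_edge [('S', array([367., 171.]), 0.97), ('W', array([280., 129.]), 0.45), ('T', array([187., 182.]), 0.77)]
[0.6182 0.1976 0.3113] [0.0057 0.0057]
[('S', array([0.6109, 0.1969, 0.305 ])), ('W', array([0.3742, 0.1259, 0.305 ])), ('T', array([0.6222, 0.204 , 0.305 ]))]
```

View pics/a1.png

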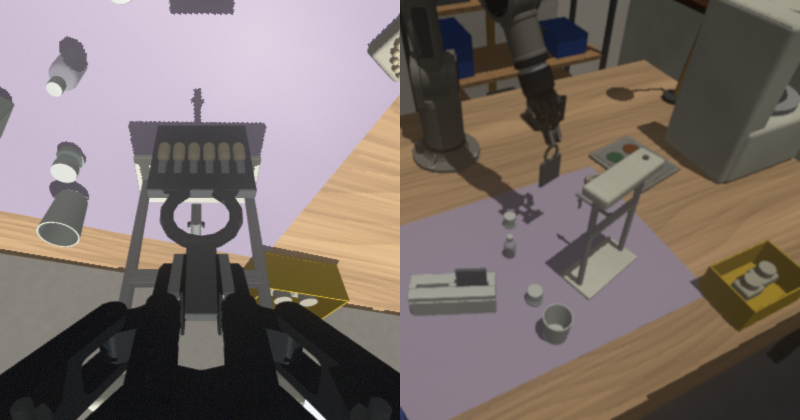

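```bash
python3 - <<'E'
from h import *
S=r.grab_frame("scene");W=r.grab_frame("wrist");T=r.grab_frame("top")
print("eye",tri([ray(S,(310,153)),ray(W,(281,218))]))
g=np.array([.455,.147,.3125])
for p in(S,W): print([proj(p,g-[0,0,k]).round(1) for k in(.049,.141)])
m=r.outline_of(T,"hood_edge")
if not m: m=r.outline_of(T,"stand")
m=m[0]["pixels"].astype(np.uint8)
c=max(cv2.findContours(m,0,2)[0],key=cv2.contourArea);b=cv2.boxPoints(cv2.minAreaRect(c))
print([onz(T,q,.331).round(3) for q in b]);print(b)
mm=r.outline_of(S,"guide");
if mm:
  mm=mm[0];print(mm["rect"]);
E
python3 -c "
import cv2,numpy as np"
```

```text
eye (array([0.45765356, 0.14421133, 0.26621319]), [0.0007690221263914217, 0.0007690221263914547])
[array([310.7, 152.8]), array([308.2, 181.2])]
[array([285.8, 211.8]), array([284.4, 126.4])]
[array([0.656, 0.315, 0.331]), array([0.716, 0.112, 0.331]), array([0.56 , 0.065, 0.331]), array([0.501, 0.265, 0.331])]
[[131.68239 165.05069]
 [228.91466 134.95499]
 [251.76048 208.76462]
 [154.52821 238.86032]]
[298.9, 132.1, 20.6, 52.8]
```

```bash
cat >> h.py <<'E'
yaw=np.radians(16.7);H=np.array([np.cos(yaw),np.sin(yaw),0]);L=np.array([-H[1],H[0],0])
O=np.array([.5435,.1748,0])+.051*H
def at(x,z,lean=28,y=0):  # eye at stand x, height z
    Rt=tool(yaw,np.radians(lean));c=tool(0,np.radians(lean))[:,2]
    a=np.radians(lean-28)  # guide tilts with tool
    g=O+x*H+y*L+[0,0,z]+.0485*(np.cos(a)*np.array([0,0,1])-np.sin(a)*H*-1*-1)
    plan(g+.019*Rt[:,2],Rt)
E
python3 - <<'E'
from h import *
at(-.100,.184)
E
```

```text
t 12.05 tcp [0.4654 0.1476 0.2958] j [ 0.33 -0.13 -0.73  2.21 -0.04  0.54  1.47] F [-0.1 -0.2 -1.3]
row [0.    0.014 0.363] [-0.     0.     0.001]
```

Call:
apply_moves(
  rows=[
    [0,0.005,0.07,0,0,0],
    [0,0.01,0.15,0,0,0],
    [0,0.014,0.23,0,0,0],
    [0,0.014,0.3,0,0,0],
    [0,0.014,0.363,0,0,0],
  ],
)

```text
clock: 12.68
tcp_pos: [0.5055, 0.1632, 0.215]
orientation: [-0.387, 2.628, 0.096]
contact_force: [-0.5, -0.7, -1.4]
grip_width: 0.0149
gripper_force: 58.6
```

Run:
```python
from h import *
at(-.100,.184)
S=r.grab_frame("scene");W=r.grab_frame("wrist")
cv2.imwrite("pics/a2.png",np.hstack([W["pixels"][:,80:480,::-1],cv2.resize(S["pixels"][100:310,240:440,::-1],(400,420))]))
for t in "eye peg_tip".split():
    Q=[(n,p,r.landmark_of(p,t)) for n,p in (("S",S),("W",W))]
    print(t,[(n,np.round(a[0]["point"]),round(a[0]["conf"],2)) for n,p,a in Q if a])
    if all(a for n,p,a in Q): x,e=tri([ray(p,a[0]["point"]) for n,p,a in Q]);print(x.round(4),(x-O)@H,(x-O)@L,np.round(e,4))
```

```text
t 12.675 tcp [0.5055 0.1632 0.215 ] j [ 0.28  0.12 -0.79  2.23  0.49  0.38  0.96] F [-0.5 -0.7 -1.4]
row [-0.     0.001 -0.003] [0. 0. 0.]
eye [('S', array([319., 186.]), 0.83)]
peg_tip [('S', array([334., 194.]), 0.83)]
```

View pics/a2.png

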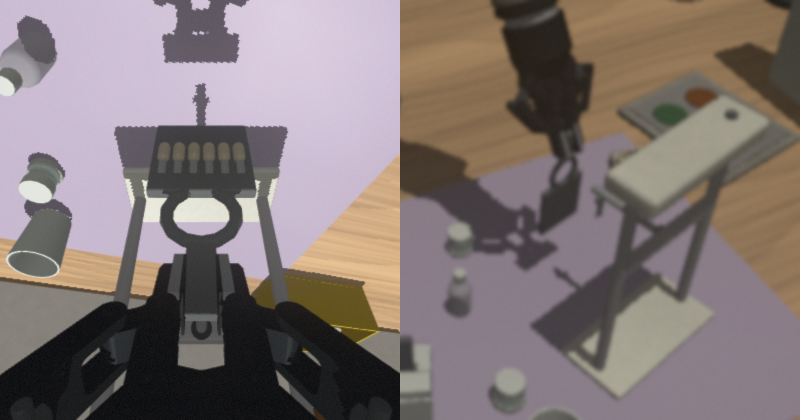

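Call:
apply_moves(
  rows=[
    [-0.04,0,0.02,0,0,0],
    [-0.08,0,0.042,0,0,0],
    [-0.115,0,0.061,0,0,0],
    [-0.15,0,0.08,0,0,0],
    [-0.177,0,0.094,0,0,0],
  ],
)

```text
clock: 13.6
tcp_pos: [0.5538, 0.178, 0.2155]
orientation: [-0.387, 2.628, 0.096]
contact_force: [-1.0, -0.4, -1.2]
grip_width: 0.0149
gripper_force: 58.6
```

Run:
```python
from h import *
at(.010,.184)
S=r.grab_frame("scene")
cv2.imwrite("pics/a3.png",cv2.resize(S["pixels"][130:250,280:440,::-1],(800,600),interpolation=cv2.INTER_CUBIC))
for t in("eye","peg_tip","flap_tip"): print(t,[(np.round(a["point"],1),round(a["conf"],2)) for a in r.landmark_of(S,t)[:1]])
print("pred eye",proj(S,O-.05*H+[0,0,.184]),"tip",proj(S,O-.051*H+[0,0,.19]))
```

```text
t 13.6 tcp [0.5538 0.178  0.2155] j [ 0.22  0.21 -0.75  2.13  0.59  0.43  0.89] F [-1.  -0.4 -1.2]
row [-0.209 -0.     0.11 ] [0.    0.    0.001]
eye [(array([334. , 196.8]), 0.92)]
peg_tip [(array([337.2, 191.2]), 0.83)]
flap_tip [(array([339.4, 208.2]), 0.49)]
pred eye [335.80556657 195.83548272] tip [335.78426577 193.85478952]
```

View pics/a3.png

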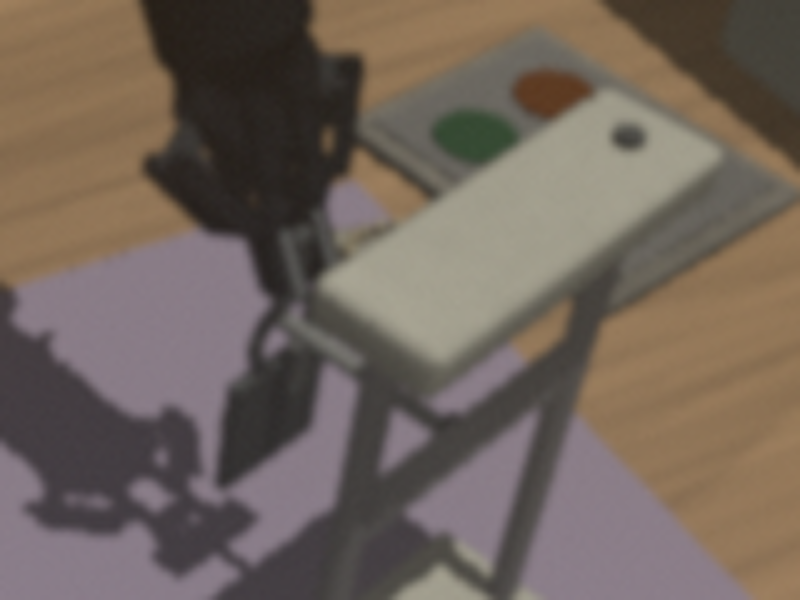

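Call:
apply_moves(
  rows=[
    [-0.025,0,0.013,0,0,0],
    [-0.05,0,0.026,0,0,0],
    [-0.075,0,0.04,0,0,0],
    [-0.1,0,0.053,0,0,0],
    [-0.12,0,0.063,0,0,0],
  ],
)

```text
clock: 14.42
tcp_pos: [0.5861, 0.1876, 0.2158]
orientation: [-0.387, 2.628, 0.096]
contact_force: [0.2, 0.0, -2.1]
grip_width: 0.0152
gripper_force: 58.6
```

Call:
apply_moves(
  rows=[
    [-0.025,0,0.013,0,0,0],
    [-0.05,0,0.027,0,0,0],
    [-0.075,0,0.04,0,0,0],
    [-0.096,0,0.051,0,0,0],
    [-0.096,0,0.051,0,0,0],
  ],
)

```text
clock: 15.05
tcp_pos: [0.612, 0.1954, 0.2159]
orientation: [-0.387, 2.628, 0.096]
contact_force: [-0.6, 0.2, -1.2]
grip_width: 0.015
gripper_force: 58.6
```

Run:
```python
from h import *
at(-.031,.180)
S=r.grab_frame("scene");W=r.grab_frame("wrist")
cv2.imwrite("pics/a4.png",np.hstack([W["pixels"][:,80:480,::-1],cv2.resize(S["pixels"][145:250,300:400,::-1],(400,420),interpolation=cv2.INTER_CUBIC)]))
for t in("eye","peg_tip","flap_tip"): print(t,[(np.round(a["point"],1),round(a["conf"],2)) for a in r.landmark_of(S,t)[:1]])
print("pred eye",proj(S,O+.013*H+[0,0,.184]),"flaptip shut",proj(S,O-.036*H+[0,0,.152]))
```

```text
t 15.05 tcp [0.612  0.1954 0.2159] j [ 0.16  0.31 -0.71  2.01  0.66  0.48  0.87] F [-0.6  0.2 -1.2]
row [ 0.158 -0.    -0.065] [0. 0. 0.]
eye [(array([354.9, 211.7]), 0.55)]
peg_tip [(array([335.1, 192.6]), 0.85)]
flap_tip [(array([337.9, 209.8]), 0.35)]
pred eye [355.41991722 209.26459291] flaptip shut [338.48749154 207.95153851]
```

View pics/a4.png

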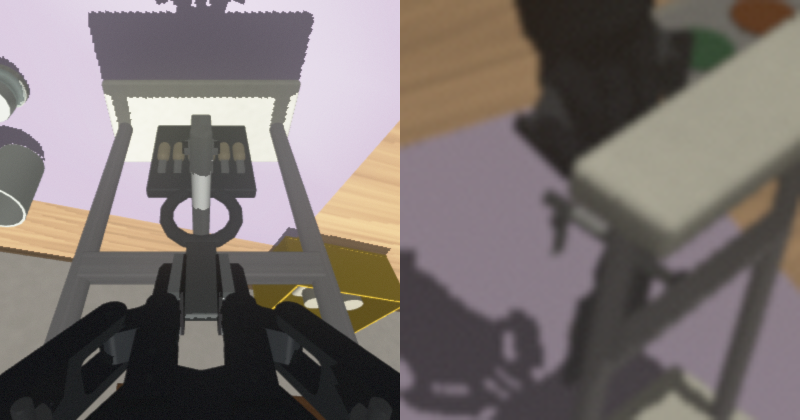

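Call:
apply_moves(
  rows=[
    [0.027,0,-0.01,0,0,0],
    [0.054,0,-0.02,0,0,0],
    [0.08,0,-0.03,0,0,0],
    [0.11,0,-0.042,0,0,0],
    [0.13,0,-0.05,0,0,0],
  ],
)

```text
clock: 15.92
tcp_pos: [0.5779, 0.1851, 0.2116]
orientation: [-0.387, 2.628, 0.095]
contact_force: [-0.1, -0.6, -0.7]
grip_width: 0.015
gripper_force: 58.6
```

Call:
apply_moves(
  rows=[
    [0.007,0,-0.004,0,0,0],
    [0.014,0,-0.0075,0,0,0],
    [0.021,0,-0.011,0,0,0],
  ],
)

```text
clock: 16.3
tcp_pos: [0.5729, 0.1836, 0.2117]
orientation: [-0.387, 2.628, 0.096]
contact_force: [0.0, 0.1, -1.0]
grip_width: 0.015
gripper_force: 58.6
```

Call:
apply_moves(
  rows=[
    [0.005,0,-0.003,0,0,0],
    [0.01,0,-0.0055,0,0,0],
    [0.01,0,-0.0055,0,0,0],
  ],
)

```text
clock: 16.68
tcp_pos: [0.5711, 0.1831, 0.2124]
orientation: [-0.387, 2.626, 0.097]
contact_force: [4.4, 2.0, -4.0]
grip_width: 0.0152
gripper_force: 58.5
```

Run:
```python
from h import *
at(-.031,.180)
S=r.grab_frame("scene");W=r.grab_frame("wrist")
cv2.imwrite("pics/a5.png",np.hstack([W["pixels"][:,80:480,::-1],cv2.resize(S["pixels"][145:250,300:400,::-1],(400,420),interpolation=cv2.INTER_CUBIC)]))
for i in range(4): 
    r.grab_frame("scene");print(r.get_obs()["contact_force"].round(2)@H)
```

```text
t 16.675 tcp [0.5711 0.1831 0.2124] j [ 0.19  0.25 -0.73  2.1   0.63  0.43  0.86] F [ 4.4  2.  -4. ]
row [ 0.001 -0.     0.002] [0.    0.002 0.001]
5.3599845965595865
5.383939110338196
5.578375837366145
5.026668427767709
```

View pics/a5.png

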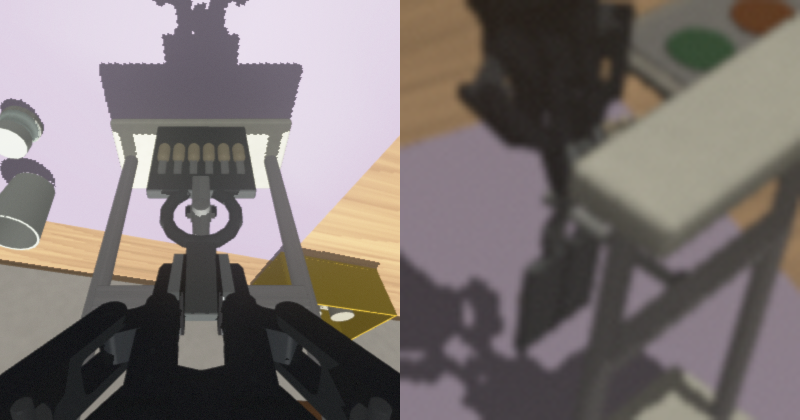

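Call:
apply_moves(
  rows=[
    [-0.02,0,0.01,0,0,0],
    [-0.045,0,0.024,0,0,0],
    [-0.07,0,0.037,0,0,0],
    [-0.09,0,0.048,0,0,0],
    [-0.09,0,0.048,0,0,0],
  ],
)

```text
clock: 17.6
tcp_pos: [0.5949, 0.1903, 0.2115]
orientation: [-0.387, 2.628, 0.096]
contact_force: [-1.3, -0.9, -0.9]
grip_width: 0.0148
gripper_force: 59.1
```

Call:
apply_moves(
  rows=[
    [0.002,0,0.0035,0,0,0],
    [0.0037,0,0.007,0,0,0],
    [0.0037,0,0.007,0,0,0],
  ],
)

```text
clock: 17.98
tcp_pos: [0.5947, 0.1902, 0.2102]
orientation: [-0.387, 2.627, 0.096]
contact_force: [-1.5, -0.4, 3.4]
grip_width: 0.0152
gripper_force: 60.0
```

Call:
apply_moves(
  rows=[
    [-0.001,0,-0.002,0,0,0],
    [-0.001,0,-0.002,0,0,0],
  ],
)

```text
clock: 18.23
tcp_pos: [0.5946, 0.1902, 0.2103]
orientation: [-0.387, 2.627, 0.096]
contact_force: [-0.9, -0.1, 1.4]
grip_width: 0.0147
gripper_force: 59.4
```

Call:
apply_moves(
  rows=[
    [0,0,0,0,0,0],
    [0,0,0,0,0,0],
    [0,0,0,0,0,0],
    [0,0,0,0,0,0],
    [0,0,0,0,0,0],
  ],
  claw=0.7,
)

```text
clock: 18.85
tcp_pos: [0.5945, 0.1901, 0.2102]
orientation: [-0.387, 2.628, 0.096]
contact_force: [-0.8, -0.8, -0.4]
grip_width: 0.0598
gripper_force: 0.0
```

Call:
apply_moves(
  rows=[
    [0,0,-0.06,0,0,0],
    [0,0,-0.13,0,0,0],
    [0,0,-0.2,0,0,0],
    [0,0,-0.26,0,0,0],
    [0,0,-0.3,0,0,0],
  ],
)

```text
clock: 19.48
tcp_pos: [0.5606, 0.18, 0.2771]
orientation: [-0.387, 2.627, 0.095]
contact_force: [0.1, 0.8, 0.2]
grip_width: 0.0596
gripper_force: 0.0
```

Call:
apply_moves(
  rows=[
    [0.1,0,-0.05,0,0,0],
    [0.2,0,-0.1,0,0,0],
    [0.3,0,-0.15,0,0,0],
    [0.35,0,-0.18,0,0,0],
  ],
)

```text
clock: 19.98
tcp_pos: [0.4652, 0.151, 0.2747]
orientation: [-0.387, 2.628, 0.094]
contact_force: [-0.7, 0.4, -0.1]
grip_width: 0.0595
gripper_force: 0.0
```

Run:
```python
from h import *
at(-.1,.25)
S=r.grab_frame("scene");W=r.grab_frame("wrist")
cv2.imwrite("pics/a6.png",np.hstack([W["pixels"][:,80:480,::-1],cv2.resize(S["pixels"][145:250,300:400,::-1],(400,420),interpolation=cv2.INTER_CUBIC)]))
Q=[(p,r.landmark_of(p,"eye")) for p in(S,W)]
print([(a[0]["point"],a[0]["conf"]) for p,a in Q if a])
if all(a for p,a in Q):
    x,e=tri([ray(p,a[0]["point"]) for p,a in Q]);print((x-O)@H,(x-O)@L,x[2],e)
```

```text
t 19.975 tcp [0.4652 0.151  0.2747] j [ 0.45 -0.09 -0.87  2.23 -0.01  0.49  1.43] F [-0.7  0.4 -0.1]
row [-0.16   0.001  0.054] [-0.001 -0.     0.001]
[]
```

View pics/a6.png

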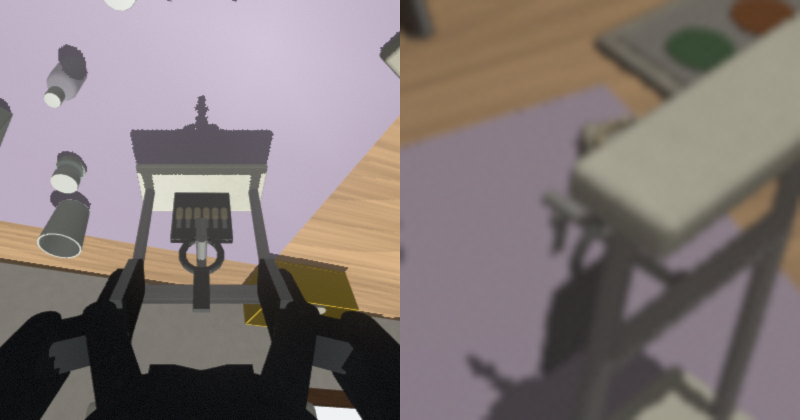

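The guide hangs centred on the peg, with its eye at crop (202,258) in the wrist view. The flap hangs shut at crop (558,235) in the scene view. I'll let any swing die out before handing in.

Call:
apply_moves(
  rows=[
    [0,0,0,0,0,0],
    [0,0,0,0,0,0],
    [0,0,0,0,0,0],
    [0,0,0,0,0,0],
    [0,0,0,0,0,0],
  ],
)

```text
clock: 20.8
tcp_pos: [0.4666, 0.1517, 0.275]
orientation: [-0.387, 2.628, 0.096]
contact_force: [0.6, 0.4, 0.9]
grip_width: 0.0601
gripper_force: 0.0
```

Call:
apply_moves(
  rows=[
    [0,0,0,0,0,0],
    [0,0,0,0,0,0],
    [0,0,0,0,0,0],
    [0,0,0,0,0,0],
    [0,0,0,0,0,0],
  ],
)

```text
clock: 21.42
tcp_pos: [0.4666, 0.1516, 0.275]
orientation: [-0.387, 2.628, 0.096]
contact_force: [-0.3, 0.1, -1.1]
grip_width: 0.0597
gripper_force: 0.0
```

Call:
apply_moves(
  rows=[
    [0,0,0,0,0,0],
    [0,0,0,0,0,0],
    [0,0,0,0,0,0],
    [0,0,0,0,0,0],
    [0,0,0,0,0,0],
  ],
)

```text
clock: 22.05
tcp_pos: [0.4666, 0.1516, 0.275]
orientation: [-0.387, 2.628, 0.096]
contact_force: [-0.4, 1.0, -0.3]
grip_width: 0.06
gripper_force: 0.0
```

Run:
```python
from h import *
F=[]
for i in range(5):
    W=r.grab_frame("wrist");F.append(W["pixels"].astype(int)[180:320,230:330])
print([int(abs(F[i]-F[0]).mean()*100) for i in range(5)])
```

```text
[0, 122, 121, 121, 121]
```

```bash
python3 -c "
from bench import r
print(r.hand_in())"
```

```text
the job is handed in; nothing more can be done
None
```

The shade guide with the eye hangs still on the peg behind the closed flap; drawing it back onto the flap gave about 5 N, and the job was handed in at about 22 s (no verdict was shown).

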